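# Cure the next piece: lamp off, index the turntable, lamp on

### The arm

A 6-joint arm with a two-finger parallel gripper is mounted at the origin on the work surface. World frame = base frame: x ahead of the robot, y to its left, z up, the work surface at z = 0. Lengths are in m, angles in rad, forces in N, time in s.
With the tool pointing down it reaches from about 0.35 to 0.85 m from the base axis. Payload 8.1 kg.
Tool frame: the origin (TCP) lies at the very end of the fingers, on their centre line; the grasp point (between the pads) lies 19 mm behind it; z points along the fingers, y is the line along which they close (so a half turn about z gives the same grasp; the last joint's range is limited). The gripper opens to 93 mm and grips with 3 to 60 N. Pads are 15 mm wide; open, the fingers measure 128 mm over their backs; the gripper's body (75 mm by 188 mm) begins 65 mm behind the grasp point.
Start: joints at [-1.207, 0.13, 1.488, -0, 1.523, -0.085], TCP at [0.26, -0.541, 0.182] pointing down, gripper open.
Joint ranges: [-2.96, 2.96], [-0.89, 2.26], [0.02, 2.5], [-1.34, 4.48], [0, 2.73], [-2.66, 2.66]. Speed limits (rad/s): [2.39, 2.39, 2.79, 3.14, 3.14, 3.14].

### API

Orientations are given as a rotation vector (axis times angle).
In Python, from plant import robot, imaging gives the robot as it stands.
- The arm moves only by the tool jog_arm, never from a script. Its argument "rows" is a list of rows, each a list of 2 entries, a list of its own where there are three numbers: the shift along the tool's x, y, z each as a share of 0.2 m, from -1 to 1, then the turn, a rotation vector about the tool's x, y, z each as a share of pi/2 rad, from -1 to 1. A call has 1 to 5 rows; each row is the pose to reach, as a shift and turn from the pose commanded when the call began, along the tool's axes at that moment; what a row does not reach only later rows make up. A row lasts 1/10 s, in which the tool goes at most 50 mm and 8.59 degrees, less where a joint would pass 70% of its speed; a pose out of reach is approached as far as the arm can. A call with a number of a shift or a turn outside -1 to 1 is refused whole. A call with a gripper value outside its range is refused whole. "hand" is the closure, from -1 (fully open) to 1 (shut), set as the call begins (left out, the last holds). The fingers move at their own pace and stop on an object; "squeeze" is the grip in N (left out, the last holds). Time passes only in rows, so rows that repeat a pose let the fingers close. It gives the time, the measured TCP pose, the force, the opening and the grip force at its end, in the units of the state.
- robot.read_state(): the state, without advancing time (a new reading comes with each control period).
- imaging.read_camera(name): name is "scene" or "top"; returns a dict with "frame" (480x640x3 uint8, red, green, blue), "vertical_fov" (degrees; the focal length in pixels is half the picture's height over the tangent of half this angle, whatever the lens; pixels are square), "cx", "cy" (the principal point, pixels), "k1" (the pictures are not rectified: a ray, as slopes to the right and down, at radius r is drawn at 1 + k1 r^2 times it, then the intrinsics apply), "R" (3x3) and "t" (3): a world point X has camera coordinates R X + t. Camera axes: x right, y down, z forward; pixel columns grow to the right and rows downward; lengths in m; the calibration is good to about 2 mm. A picture is of the moment at which its call begins. There is no depth.
- robot.close_job(): hands the job in; it is judged then, once.
The state is a dict: "t": time; "q": joint angles; "dq": joint speeds; "joint_torque": joint torques, N m; "tool_pos": TCP position; "orientation": TCP orientation; "force": force on the tool from outside, world axes, zero at the start; "wrist_torque": the same for the moment, N m; "opening": finger opening in m; "gripper_force": force on a finger pad.
Only numpy, scipy, OpenCV 4.12 (cv2) and the standard library are available. Lean on these libraries where they do the work, as an engineer would, in place of code of your own. Each camera call takes 0.05 s, during which the arm holds its last target. There are 200 camera calls.

### The job

The UV lamp has finished a piece and is still lit: switch it off with the long lever on the power box, turn the turntable by its bar handle until the domed piece clicks into its notch under the lamp hood, then switch the lamp on again and let go. Never turn the table while the lamp is lit, keep every piece standing in its place on the plate, leave the extractor fan (short lever) running, and do not disturb the other things on the bench.

Things in the scene. Friction and masses are not known exactly. Their poses are not given: they have to be found in the camera images.
- power_box: Grey power box fixed left or right of the station, 120 (x) by 160 (y) by 72 mm high; origin: centre of underside; x from its front (vent slots, robot side) to its back. On top two levers swing along its x, pivots at x = 0, 76 mm above the table: long lamp lever at y = +28 mm, short fan lever at y = -28 mm. Guard rails 8 mm thick, tops 104 mm up, run along x (-48 to 48 mm) at y = +70 and -70 mm.
- lamp_switch (a joint): Swing of the long lever, the UV lamp's switch (rad): 0 = off, leaning 30 degrees to the box's front (-x); 1.05 = on, leaning 30 degrees to its back (+x); upright at 0.525. Over-centre spring: takes up to about 6 N near the tip; past upright it snaps over by itself, short of it it springs back. Starts on.
- lamp_switch_tip (a point): Top end of the long lamp lever: 60 mm from its pivot, a steel stalk 9 mm thick with a black sleeve 15 mm thick over its outer 36 mm.
- vent_switch (a joint): Swing of the short lever, which switches the extractor fan (rad): same travel and sense as the lamp lever (on = 1.05, leaning to the back), but held by plain friction: it stays wherever it is pushed. It starts on (above 1.0) and must stay on.
- vent_switch_tip (a point): Top end of the short fan lever: plain tapered steel bat, 32 mm long from its pivot, 11 mm thick at the end.
- station: UV curing station, fixed: round white base (244 mm across, 30 mm high) with the turntable, and a white arched lamp hood over its far side. Origin: on the turntable's axis at table height; x points from the axis into the hood. Hood: tunnel x = 66 to 220 mm, y = -122 to 122 mm, top 130 mm and ceiling 112 mm above the table, open towards the axis, closed at the back.
- turntable (a joint): Angle of the turntable (rad, anticlockwise from above, about the upright axis at the station's origin; turns freely either way). Five spring notches, 72 degrees (1.2566 rad) apart, at 0 and multiples; at each a place is exactly under the lamp. Starts at 0; draws itself in from within about 20 degrees of a notch; turning takes about 0.2 N m.
- hub_grip (a point): Centre of the black bar handle on the turntable's axis, 97 mm above the table. Bar 66 mm long (this point's x), 20 mm thick (y), 30 mm high (82 to 112 mm above the table); it turns with the plate. Plate: 236 mm across, top 42 mm above the table, five places on a circle of 88 mm radius, each with a rubber disc and three 6 mm high pins.
- lamp_focus (a point): The place under the lamp: on the plate's top (42 mm above the table) inside the hood, 88 mm from the axis along the station's x.
- dome: The freshly coated piece: black dome 33 mm across on a small wooden reel 36 mm across, 45 mm high in all; origin at the centre of its underside. Stands loose between the pins of one of the four places outside the hood, never the one under the lamp.
- flat0: Cured piece: low flat black disc (25 mm across, 8 mm) on the same wooden reel, 26 mm high in all; origin at the centre of its underside. Stands loose in the place under the lamp at the start.
- flat1: Another low flat piece like flat0, loose in a place outside the hood.
- flat2: Another low flat piece like flat0, loose in a place outside the hood.
- flat3: Another low flat piece like flat0, loose in a place outside the hood.
- cleaner: Steel ultrasonic cleaner with a lid, fixed, 120 mm by 160 mm, 123 mm high over its lid handle; origin at the centre of its underside. On the other side of the station from the power box. Bystander.
- resin_bottle: Black resin bottle with white cap, 54 mm across, 150 mm high, standing between the robot and the station; origin at its underside. Bystander.
- jar: Clear jar with a metal lid, 54 mm across, 60 mm high, standing between the robot and the station; origin at its underside. Bystander.
- brush_pot: White pot with three brushes, 72 mm across, 175 mm high to the brush tips, beyond the left side; origin at its underside. Bystander.
- tape_roll: Roll of brown tape lying flat, 92 mm across, 24 mm high, beyond the right side; origin at its underside. Bystander.
- nozzle: Small black nozzle standing on its wide end, 26 mm across, 34 mm high, close to the turntable; origin at its underside. Bystander.
- torch: Small dark metal torch standing on its head, 30 mm across, 80 mm high, close to the turntable; origin at its underside. Bystander.

How it is judged:
By the outcome, as a careful person would: the job done as asked, in the order asked, and still so for the second after the job is handed in, with the robot touching nothing.
It also fails if it takes over 72 s, if anything falls off the work surface, if the arm or the gripper's body presses on something with over 40 N, if the wrist force passes 120 N, or if a joint passes its speed limit or range.

## Working session

There is one attempt and no reset: what is moved stays moved. The work goes in short steps, Python scripts to look and compute and a tool call to move; the robot and the scene stay as the last step left them, time stands still between calls to the robot, and variables do not carry over. Pictures are saved under pics/ and viewed, at most 10 in all, crops included, and the job is handed in when it is done.

Besides the shell and the picture viewer there is one more tool, called by a JSON object that holds its "op" and its "data", one argument or row to a line. jog_arm: Moves the arm, as the interface text tells. Its arguments: {"type":"object","properties":{"rows":{"type":"array"},"hand":{"type":"number"},"squeeze":{"type":"number"}},"required":["rows"]}

```bash
ls; mkdir -p pics
python3 - <<'E'
from plant import robot, imaging
import cv2
for n in ("scene","top"):
    c=imaging.read_camera(n); cv2.imwrite(f"pics/{n}0.png",c["frame"][...,::-1])
    print(n,{k:v for k,v in c.items() if k!="frame"})
print(robot.read_state())
E
```

```text
pics
scene {'vertical_fov': 57.96907635612071, 'cx': 320.3309457360304, 'cy': 235.48877696215436, 'k1': -0.01251764169225032, 'R': array([[ 0.30577711,  0.95194993,  0.01707912],
       [ 0.66287306, -0.19997719, -0.721532  ],
       [-0.6834469 ,  0.23194926, -0.69217041]]), 't': array([-0.15104021, -0.28300474,  1.39949619])}
top {'vertical_fov': 53.68423988469151, 'cx': 315.6687305908172, 'cy': 236.98676712987782, 'k1': 0.015378467824678528, 'R': array([[ 0.00806281, -0.99984306, -0.01577483],
       [-0.98685854, -0.00541013, -0.16149596],
       [ 0.16138528,  0.01686963, -0.98674729]]), 't': array([-0.00287785,  0.52319622,  1.02060051])}
{'t': 0.1, 'q': array([-1.20743831e+00,  1.31101333e-01,  1.48916829e+00, -5.93363960e-06,
        1.52299722e+00, -8.54256483e-02]), 'dq': array([-0.0005429 ,  0.00051418, -0.00132904,  0.00052952,  0.00020883,
        0.00126293]), 'joint_torque': array([ 1.76574329e-03, -5.61341536e+01, -4.93095446e+01,  7.71199912e-02,
        2.91450246e-02, -4.91167998e-05]), 'tool_pos': array([ 0.26012102, -0.5400442 ,  0.18138417]), 'orientation': array([-3.06121591e+00, -6.98678407e-01,  3.73301056e-04]), 'force': array([ 0.83132674,  0.21536001, -0.17421809]), 'wrist_torque': array([-0.00758335, -0.0172804 , -0.026371  ]), 'gripper_force': 0.0, 'opening': 0.09287135493744711}
```

View pics/scene0.png

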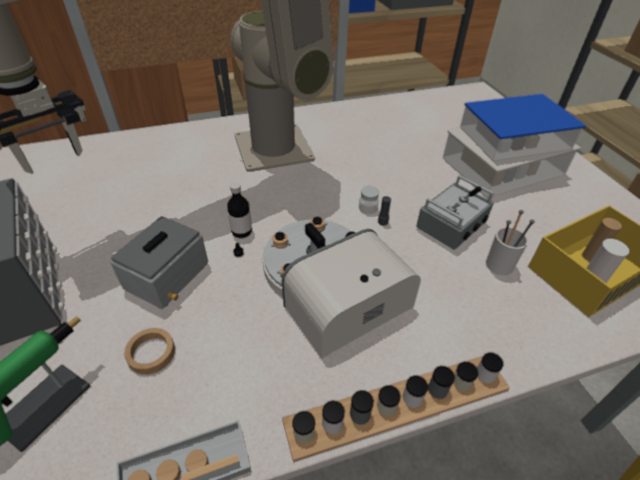

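View pics/top0.png

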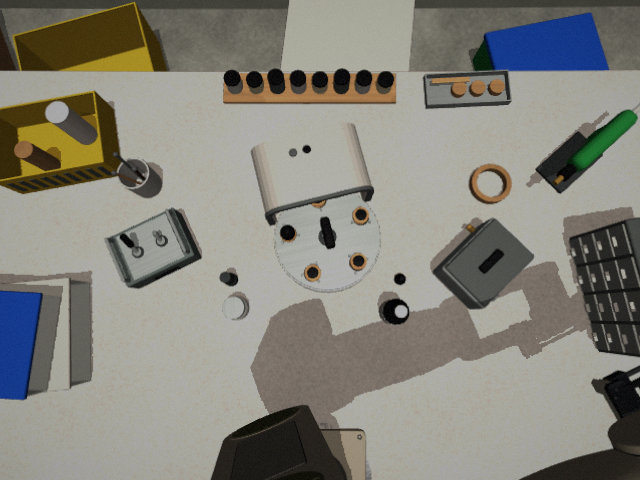

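The views show the dome in the place left of the bar (top ≈ 288,233), the bar at ≈ (327,233), and the long black-sleeved lever at ≈ (126,242). I'll zoom in on those.

```bash
cat > h.py <<'E'
import numpy as np, cv2
from plant import robot, imaging
def K(c):
    f=240/np.tan(np.radians(c["vertical_fov"])/2)
    return np.array([[f,0,c["cx"]],[0,f,c["cy"]],[0,0,1]])
def ray(c,p):
    # distorted slope = s*(1+k1 r^2), inverted by OpenCV
    s=cv2.undistortPoints(np.array([[p]],float),K(c),np.array([c["k1"],0,0,0.]))[0,0]
    return -c["R"].T@c["t"], c["R"].T@np.array([s[0],s[1],1])
def onplane(c,p,z):
    o,d=ray(c,p); return o+d*(z-o[2])/d[2]
def tri(c1,p1,c2,p2):
    o1,d1=ray(c1,p1);o2,d2=ray(c2,p2)
    a=np.linalg.lstsq(np.c_[d1,-d2],o2-o1,rcond=None)[0]
    A,B=o1+a[0]*d1,o2+a[1]*d2
    return (A+B)/2,np.linalg.norm(A-B)
def proj(c,X):
    return cv2.projectPoints(np.array([X],float),cv2.Rodrigues(c["R"])[0],c["t"],K(c),np.array([c["k1"],0,0,0.]))[0][0,0]
E
python3 - <<'E'
import cv2,numpy as np
t=cv2.imread("pics/top0.png");s=cv2.imread("pics/scene0.png")
z=lambda im,x,y,w,h,k:cv2.resize(im[y:y+h,x:x+w],None,fx=k,fy=k,interpolation=cv2.INTER_CUBIC)
a=np.hstack([z(t,95,190,120,110,3.3),z(t,250,180,140,128,2.836)])
b=np.hstack([z(s,410,170,90,82,4.4),z(s,250,200,130,120,3.0)])
print(a.shape,b.shape)
cv2.imwrite("pics/zt.png",a);cv2.imwrite("pics/zs.png",b[:360] if 0 else b)
E
```

```text
Traceback (most recent call last):
ValueError: all the input array dimensions except for the concatenation axis must match exactly, but along dimension 0, the array at index 0 has size 361 and the array at index 1 has size 360
```

Run:
```python
import cv2,numpy as np
t=cv2.imread("pics/top0.png");s=cv2.imread("pics/scene0.png")
z=lambda im,x,y:cv2.resize(im[y:y+100,x:x+133],(400,300),interpolation=cv2.INTER_CUBIC)
a=np.vstack([np.hstack([z(t,90,195),z(t,262,190)]),np.hstack([z(s,390,165),z(s,250,205)])])
cv2.imwrite("pics/zoom.png",a)
```

```text
(no output)
```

View pics/zoom.png

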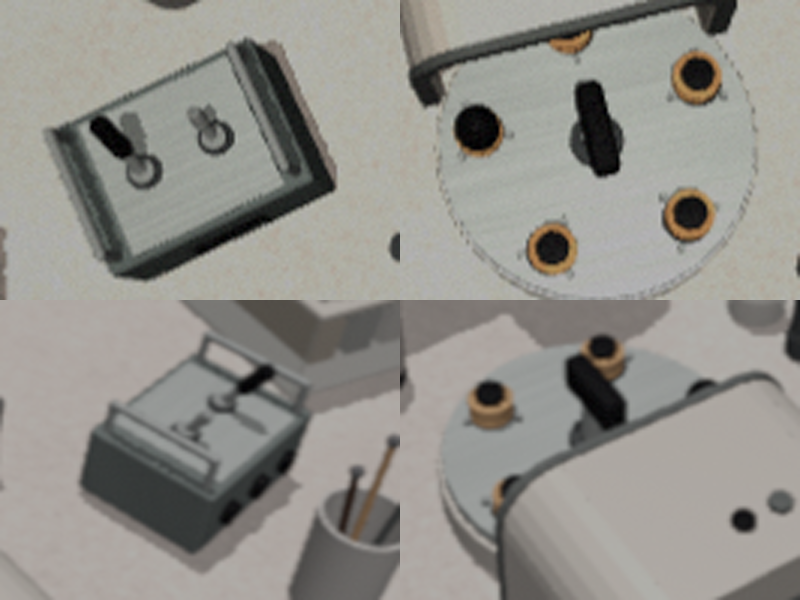

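Crops: the lamp lever's pivot is at top ≈ (137.5,251.5) and its tip at (122.6,236.2), leaning to the back. The fan lever's pivot is at ≈ (161,240), also leaning back. The dome sits one place anticlockwise of the hood, so the table must turn −72°. Next I'll measure with masks.

Run:
```python
from h import *
np.set_printoptions(precision=4,suppress=True)
T=imaging.read_camera("top");S=imaging.read_camera("scene")
def blobs(c,x,y,w,h,thr=45,amin=20):
    g=c["frame"][y:y+h,x:x+w].max(2); m=(g<thr).astype(np.uint8)
    n,l,st,ce=cv2.connectedComponentsWithStats(m)
    for i in range(1,n):
        if st[i,4]>=amin:
            ys,xs=np.nonzero(l==i); r=cv2.minAreaRect(np.c_[xs,ys].astype(np.float32))
            print(ce[i]+[x,y],st[i,4],"rect",np.array(r[0])+[x,y],r[1],r[2], "pts",(cv2.boxPoints(r)+[x,y]).round(1).tolist() if st[i,4]>120 else "")
print("top plate");blobs(T,275,200,105,90)
print("top lever");blobs(T,112,225,30,30)
print("scene plate");blobs(S,265,210,100,60)
print("scene lever");blobs(S,455,180,30,30)
print("piv lamp",tri(T,(137.5,251.5),S,(463.8,198.2)),onplane(T,(137.5,251.5),.076))
print("piv fan",tri(T,(161.1,240.2),S,(390+195/3.008,165+132/3.008)),onplane(T,(161.1,240.2),.076))
print("tip lamp",tri(T,(122.6,236.2),S,(478.4,189.6)),onplane(T,(122.6,236.2),.128))
print("bottle",onplane(T,(401,312),.15),"nozzle",onplane(T,(400,279),.034),"torch",onplane(T,(229,277),.08),"pot",onplane(T,(140,185),0.05))
```

```text
top plate
[360.5375 214.2125] 80 rect [360.5 214.5] (9.0, 9.0) 90.0 pts 
[327.2192 232.7637] 292 rect [326.9706 232.3824] (30.802024841308594, 10.429031372070312) 75.96376037597656 pts [[318.2, 218.7], [328.3, 216.2], [335.8, 246.1], [325.6, 248.6]]
[287.2857 232.2484] 161 rect [287.5 232. ] (14.0, 13.0) 90.0 pts [[281.0, 225.0], [294.0, 225.0], [294.0, 239.0], [281.0, 239.0]]
[358.2262 260.4524] 84 rect [358.  260.5] (9.0, 10.0) 90.0 pts 
[312.4337 272.1687] 83 rect [312.5 272. ] (10.0, 9.0) 90.0 pts 
top lever
[126.6373 240.4902] 102 rect [127.  240.5] (16.26345443725586, 6.363960266113281) 45.0 pts 
scene plate
[316.9091 220.1364] 44 rect [316.5 220. ] (6.0, 7.0) 90.0 pts 
[314.7132 235.6047] 258 rect [314.48 235.14] (26.400001525878906, 11.000001907348633) 53.13010025024414 pts [[302.2, 227.9], [311.0, 221.3], [326.8, 242.4], [318.0, 249.0]]
[279.5    235.7917] 48 rect [279.5 236. ] (6.0, 7.0) 90.0 pts 
scene lever
[474.3585 191.1887] 53 rect [474.3315 191.2303] (4.345991611480713, 13.03797435760498) 57.9946174621582 pts 
piv lamp (array([0.4838, 0.3862, 0.0771]), np.float64(0.0011500334622185585)) [0.4837 0.3861 0.076 ]
piv fan (array([0.5109, 0.3411, 0.0734]), np.float64(0.007947545415394431)) [0.5088 0.3363 0.076 ]
tip lamp (array([0.5095, 0.4008, 0.121 ]), np.float64(0.0014168700240250493)) [0.5087 0.3985 0.128 ]
bottle [ 0.358  -0.1691  0.15  ] nozzle [ 0.4311 -0.1872  0.034 ] torch [0.4294 0.1846 0.08  ] pot [0.6396 0.4011 0.05  ]
```

Run:
```python
from h import *
from scipy.optimize import least_squares
from scipy.spatial.transform import Rotation as Ro
np.set_printoptions(precision=4,suppress=True)
T=imaging.read_camera("top");S=imaging.read_camera("scene")
P=[onplane(T,p,.067)[:2] for p in [(360.54,214.21),(358.23,260.45),(312.43,272.17)]]+[onplane(T,(287.3,232.2),.075)[:2]]
k=np.array([-1,-2,2,1])
f=lambda v:np.concatenate([v[:2]+.088*np.array([np.cos(v[2]+a),np.sin(v[2]+a)])-p for a,p in zip(k*2*np.pi/5,P)])
s=least_squares(f,[.52,0,0.1]);print("station",s.x,"res",s.fun)
print("bar tri",tri(T,(326.97,232.4),S,(314.5,235.1)),"top plane",onplane(T,(327,232.4),.107))
for q in ((323.2,217.5),(330.7,247.3)): print("bar end",onplane(T,q,.11))
a=onplane(T,(323.2,217.5),.11)-onplane(T,(330.7,247.3),.11);print("bar ang",np.arctan2(a[1],a[0]),np.linalg.norm(a))
print("flat tri",tri(T,(360.54,214.21),S,(279.5,235.8)),tri(T,(358.23,260.45),S,(316.9,220.1)))
st=robot.read_state();print(st["tool_pos"],Ro.from_rotvec(st["orientation"]).as_matrix(),st["q"])
```

```text
station [ 0.5235 -0.0249  0.2583] res [ 0.0006 -0.0007 -0.0003 -0.0006 -0.0006  0.0003  0.0003  0.001 ]
bar tri (array([ 0.5241, -0.0247,  0.0974]), np.float64(0.0008931900291530194)) top plane [ 0.5226 -0.0242  0.107 ]
bar end [ 0.5539 -0.016   0.11  ]
bar end [ 0.4905 -0.0321  0.11  ]
bar ang 0.24730787557899342 0.06541715300717534
flat tri (array([ 0.5525, -0.101 ,  0.1427]), np.float64(0.01793624550636779)) (array([ 0.4772, -0.0492,  0.1116]), np.float64(0.08470583300672793))
[ 0.2603 -0.5404  0.182 ] [[ 0.901   0.4339 -0.0002]
 [ 0.4339 -0.901   0.0007]
 [ 0.0001 -0.0007 -1.    ]] [-1.2074  0.1307  1.4885  0.      1.523  -0.0854]
```

The measurements agree with the text: station at (0.5235,−0.0249) with yaw 0.25, and lamp pivot at (0.4837,0.3861) with box yaw 0.466. The tool yaw already matches the box, so I'll start moving.

{"op": "jog_arm", "data": {
  "rows": [
    [[0,0,-0.3],[0,0,0]],
    [[0.75,-0.83,-0.3],[0,0,0]],
    [[0.75,-0.83,-0.3],[0,0,0]],
    [[0.75,-0.83,-0.3],[0,0,0]],
    [[0.75,-0.83,-0.3],[0,0,0]]
  ],
  "hand": 1,
  "squeeze": 10
}}

```text
t: 0.8
tool_pos: [0.3169, -0.3472, 0.2413]
orientation: [3.063, 0.698, 0.001]
force: [1.2, 0.1, 0.6]
opening: 0.0577
gripper_force: 0.0
```

{"op": "jog_arm", "data": {
  "rows": [
    [[0.75,-0.83,0],[0,0,0]],
    [[0.75,-0.83,0],[0,0,0]],
    [[0.75,-0.83,0],[0,0,0]],
    [[0.75,-0.83,0],[0,0,0]],
    [[0.75,-0.83,0],[0,0,0]]
  ]
}}

```text
t: 1.3
tool_pos: [0.3804, -0.131, 0.2416]
orientation: [-3.062, -0.703, -0.002]
force: [0.4, 0.2, 0.6]
opening: 0.0175
gripper_force: 0.0
```

{"op": "jog_arm", "data": {
  "rows": [
    [[0.75,-0.83,0],[0,0,0]],
    [[0.75,-0.83,0],[0,0,0]],
    [[0.75,-0.83,0],[0,0,0]],
    [[0.75,-0.83,0],[0,0,0]],
    [[0.75,-0.83,0],[0,0,0]]
  ]
}}

```text
t: 1.8
tool_pos: [0.4432, 0.084, 0.2413]
orientation: [-3.061, -0.703, -0.001]
force: [1.2, -0.7, 0.5]
opening: 0.0004
gripper_force: 0.0
```

{"op": "jog_arm", "data": {
  "rows": [
    [[0.75,-0.83,0],[0,0,0]],
    [[0.75,-0.83,0],[0,0,0]],
    [[0.75,-0.83,0],[0,0,0]],
    [[0.75,-0.83,0],[0,0,0]],
    [[0.75,-0.83,0],[0,0,0]]
  ]
}}

```text
t: 2.3
tool_pos: [0.506, 0.2988, 0.2406]
orientation: [-3.061, -0.703, 0.001]
force: [0.3, 0.0, -0.7]
opening: 0.0007
gripper_force: 0.0
```

{"op": "jog_arm", "data": {
  "rows": [
    [[0.4,-0.445,0],[0,0,0]],
    [[0.4,-0.445,0],[0,0,0]],
    [[0.4,-0.445,0],[0,0,0]],
    [[0.4,-0.445,0],[0,0,0]],
    [[0.4,-0.445,0],[0,0,0]]
  ]
}}

```text
t: 2.8
tool_pos: [0.5393, 0.4098, 0.2407]
orientation: [3.062, 0.7, -0.001]
force: [0.5, 0.0, 0.5]
opening: 0.0004
gripper_force: 0.0
```

{"op": "jog_arm", "data": {
  "rows": [
    [[0,-0.02,0.3],[0,0,0]],
    [[0,-0.02,0.5],[0,0,0]],
    [[0,-0.02,0.63],[0,0,0]],
    [[0,-0.02,0.63],[0,0,0]]
  ]
}}

```text
t: 3.2
tool_pos: [0.5346, 0.4099, 0.1096]
orientation: [3.06, 0.696, -0.014]
force: [-0.8, -1.0, 0.0]
opening: 0.0005
gripper_force: 0.0
```

Run:
```python
from h import *
T=imaging.read_camera("top");S=imaging.read_camera("scene")
s=robot.read_state();print(s["tool_pos"],s["force"],s["orientation"])
z=lambda im,x,y:cv2.resize(im[y:y+100,x:x+133,::-1],(400,300),interpolation=cv2.INTER_CUBIC)
cv2.imwrite("pics/p1.png",np.hstack([z(T["frame"],90,175),z(S["frame"],400,130)]))
```

```text
[0.53812478 0.41254977 0.1164763 ] [-0.4300406   0.46723154  1.0840323 ] [3.06316322e+00 6.97392960e-01 5.67129753e-04]
```

View pics/p1.png

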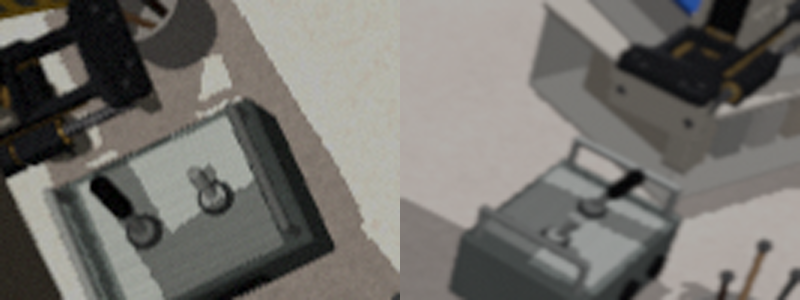

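Run:
```python
from h import *
T=imaging.read_camera("top");S=imaging.read_camera("scene")
p=robot.read_state()["tool_pos"]
for X in (p,p+[0,0,.08],[.5105,.3996,.128],[.4837,.3861,.076]):
    print((proj(T,X)-[90,175])*3.008,(proj(S,X)-[400,130])*3.008+[400,0])
z=lambda im,x,y:cv2.resize(im[y:y+200,x:x+266,::-1],(798,600),interpolation=cv2.INTER_CUBIC)
cv2.imwrite("pics/p2.png",z(S["frame"],370,60))
```

```text
[ 84.41722961 142.20669071] [671.17848977 200.26833167]
[ 31.02027175 118.24277353] [701.34544544 117.88755258]
[ 96.63189876 181.47023687] [638.45911809 173.16167458]
[142.83288356 230.15729553] [590.698011  206.2024747]
```

View pics/p2.png

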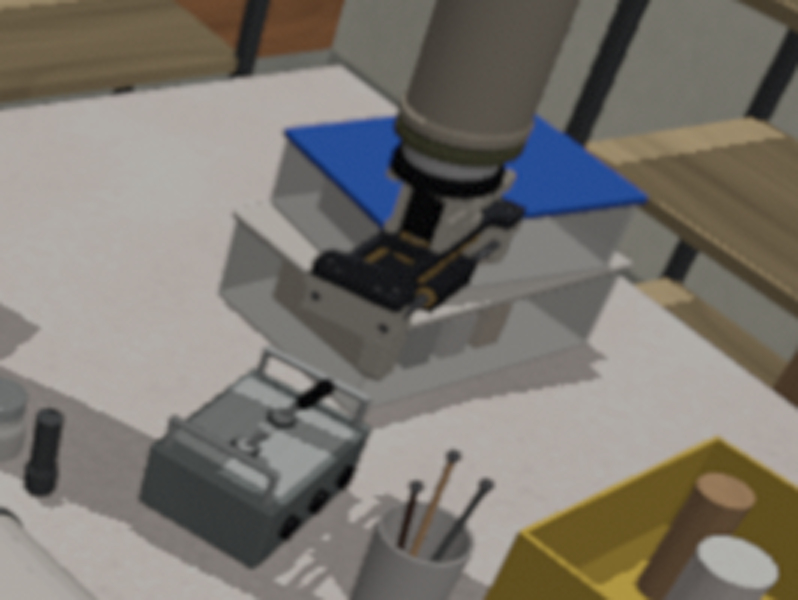

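The picture shows the closed fingers behind the lever, clear of the rails and brushes, with the finger tip at about (375,380) in the crop. I'll push to the front.

{"op": "jog_arm", "data": {
  "rows": [
    [[-0.08,0,0],[0,0,0]],
    [[-0.15,0,0],[0,0,0]],
    [[-0.2,0,0],[0,0,0]],
    [[-0.25,0,0],[0,0,0]],
    [[-0.28,0,0],[0,0,0]]
  ]
}}

```text
t: 3.9
tool_pos: [0.4885, 0.3899, 0.1186]
orientation: [-3.061, -0.699, -0.007]
force: [-0.7, 0.9, 1.0]
opening: 0.0005
gripper_force: 0.0
```

{"op": "jog_arm", "data": {
  "rows": [
    [[-0.04,0,0],[0,0,0]],
    [[-0.08,0,0],[0,0,0]],
    [[-0.12,0,0],[0,0,0]],
    [[-0.12,0,0],[0,0,0]]
  ]
}}

```text
t: 4.3
tool_pos: [0.465, 0.3786, 0.1154]
orientation: [3.063, 0.699, -0.0]
force: [0.3, 0.6, -0.2]
opening: 0.0007
gripper_force: 0.0
```

Run:
```python
from h import *
T=imaging.read_camera("top");S=imaging.read_camera("scene")
s=robot.read_state();print(s["tool_pos"],s["force"],s["orientation"])
z=lambda im,x,y:cv2.resize(im[y:y+100,x:x+133,::-1],(400,300),interpolation=cv2.INTER_CUBIC)
cv2.imwrite("pics/p3.png",np.hstack([z(T["frame"],90,195),z(S["frame"],400,130)]))
```

```text
[0.46569244 0.37883671 0.11536917] [-0.4971491   0.32562632 -0.73061535] [-3.06272642e+00 -6.99253080e-01 -3.48974055e-04]
```

View pics/p3.png

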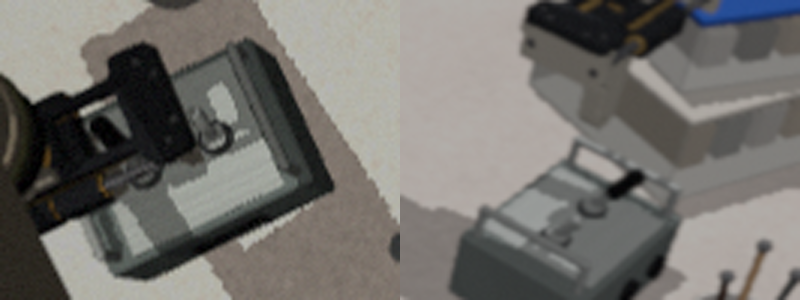

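Run:
```python
from h import *
T=imaging.read_camera("top");S=imaging.read_camera("scene")
p=robot.read_state()["tool_pos"];print(p)
for dz in (0,.01,.015,.02,.03): print(dz,proj(T,p+[0,0,dz]),proj(S,p+[0,0,dz]), (proj(T,p+[0,0,dz])-[90,195])*3.008,(proj(S,p+[0,0,dz])-[400,130])*3.008+[400,0])
z=lambda im,x,y,k,w,h:cv2.resize(im[y:y+h,x:x+w,::-1],None,fx=k,fy=k,interpolation=cv2.INTER_CUBIC)
cv2.imwrite("pics/p4.png",np.hstack([z(T["frame"],100,190,5,80,100),z(S["frame"],430,115,5,80,100)]))
```

```text
[0.46595308 0.37889884 0.1152762 ]
0 [133.03264497 257.52120434] [460.97517962 182.62945297] [129.44219606 188.06378266] [583.4133403  158.30939455]
0.01 [131.10587025 256.94471928] [461.93707021 179.40954232] [123.6464577  186.32971559] [586.3067072 148.6239033]
0.015 [130.12773098 256.65207857] [462.4225318  177.78422745] [120.70421477 185.44945235] [587.76697567 143.73495616]
0.02 [129.13955474 256.35644563] [462.91104129 176.14854475] [117.73178064 184.56018845] [589.23641221 138.8148226 ]
0.03 [127.13246528 255.75601704] [463.89731707 172.84568439] [111.69445556 182.75409924] [592.20312975 128.87981863]
```

View pics/p4.png

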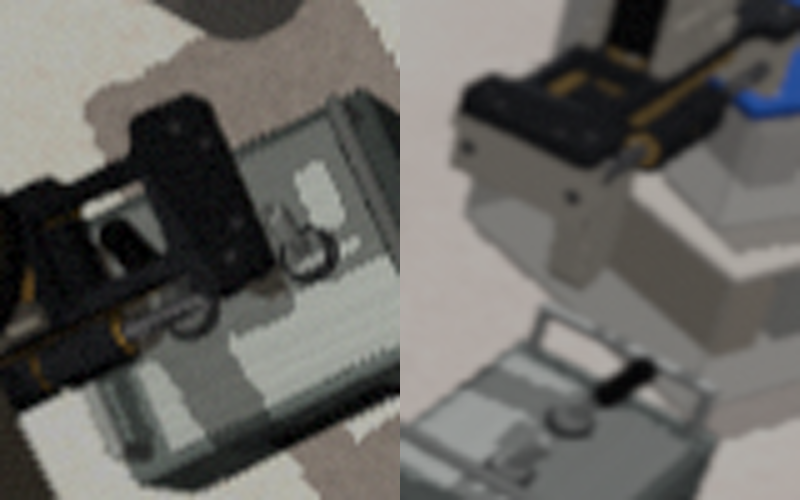

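Run:
```python
from h import *
np.set_printoptions(precision=4,suppress=True)
T=imaging.read_camera("top");S=imaging.read_camera("scene")
s=robot.read_state();p=s["tool_pos"];print(p,s["opening"])
R=cv2.Rodrigues(s["orientation"])[0]
f=lambda a:(100+a[0]/5,190+a[1]/5); g=lambda a:(430+(a[0]-400)/5,115+a[1]/5)
for n,a,b in (("tip",(268,288),(580,280)),("knuckle near corner",(270,260),(600,165)),("knuckle far corner",(140,120),(465,95)),("hole1",(235,225),(572,197)),("back top corner",(190,97),(480,75))):
    X,e=tri(T,f(a),S,g(b));print(n,X,"gap",e,"tool frame",R.T@(X-p))
```

```text
[0.4659 0.3789 0.1152] 0.0003987806312952407
tip [0.4893 0.3383 0.1695] gap 0.04251569939147688 tool frame [ 0.0034  0.0467 -0.0543]
knuckle near corner [0.4936 0.3193 0.237 ] gap 0.05465872320106451 tool frame [-0.0009  0.0657 -0.1219]
knuckle far corner [0.5077 0.2895 0.3025] gap 0.053358278394500046 tool frame [-0.0012  0.0987 -0.1873]
hole1 [0.5004 0.322  0.2275] gap 0.02376274388841948 tool frame [ 0.0064  0.0662 -0.1124]
back top corner [0.5166 0.2779 0.3149] gap 0.03440366677357268 tool frame [ 0.0018  0.113  -0.1997]
```

Run:
```python
from h import *
S=imaging.read_camera("scene");T=imaging.read_camera("top")
p=np.array([.26,-.5402,.1817]);y=np.array([.434,-.901,0]);x=np.array([.901,.434,0])
for s in (-1,1): print(proj(S,p+s*.0465*y),proj(S,p+s*.0465*y+[0,0,.03]))
s0=cv2.imread("pics/scene0.png");t=T["frame"][...,::-1]
z=lambda im,x,y,w,h:cv2.resize(im[y:y+h,x:x+w],(400,400),interpolation=cv2.INTER_CUBIC)
cv2.imwrite("pics/p5.png",np.hstack([z(s0,0,70,110,110),z(S["frame"][...,::-1],425,80,110,110)]))
```

```text
[ 82.10233207 168.01326997] [ 77.31259638 157.00105658]
[ 39.9458347  184.55260361] [ 33.99089569 173.36367671]
```

View pics/p5.png

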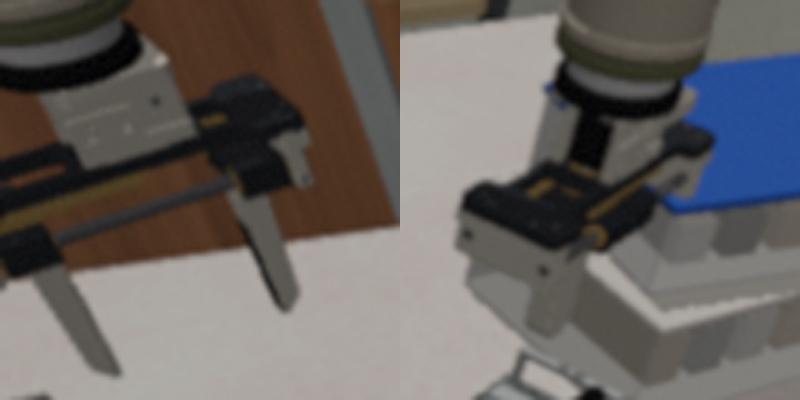

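The fingers' visible ends sit about 30 mm above the reported TCP, in both the open and closed views: measured (78,155) and (31,173) against predicted (82,168) and (40,185). So the fingers passed over the lever. I'll go back and work 30 mm lower, after checking the brush tips for clearance.

Run:
```python
from h import *
S=imaging.read_camera("scene")
xb=np.array([.893,.45]);yb=np.array([-.45,.893]);o=np.array([.4837,.3861])
for q in ((520.7,211.7),(508.7,222),(532,222)):
    X=onplane(S,q,.172);print(X,(X[:2]-o)@xb,(X[:2]-o)@yb)
```

```text
[0.65647993 0.39448832 0.172     ] 0.15806722094097042 -0.07026019693939345
[0.67726945 0.34944055 0.172     ] 0.15636076629947684 -0.11984314495892881
[0.69144722 0.39672413 0.172     ] 0.19029912691201367 -0.08399890561166042
```

{"op": "jog_arm", "data": {
  "rows": [
    [[0.1,0,-0.1],[0,0,0]],
    [[0.25,0,-0.1],[0,0,0]],
    [[0.38,0,-0.1],[0,0,0]],
    [[0.38,0,-0.1],[0,0,0]]
  ]
}}

```text
t: 5.15
tool_pos: [0.5362, 0.4123, 0.1344]
orientation: [3.063, 0.698, 0.0]
force: [-0.4, -0.1, -0.3]
opening: 0.0005
gripper_force: 0.0
```

{"op": "jog_arm", "data": {
  "rows": [
    [[0,0,0.1],[0,0,0]],
    [[0,0,0.2],[0,0,0]],
    [[0,0,0.245],[0,0,0]],
    [[0,0,0.245],[0,0,0]]
  ]
}}

```text
t: 5.55
tool_pos: [0.5326, 0.4108, 0.0842]
orientation: [3.061, 0.699, -0.006]
force: [0.1, 0.4, -1.0]
opening: 0.0008
gripper_force: 0.0
```

{"op": "jog_arm", "data": {
  "rows": [
    [[-0.05,0,0],[0,0,0]],
    [[-0.09,0,0],[0,0,0]],
    [[-0.13,0,0],[0,0,0]],
    [[-0.13,0,0],[0,0,0]]
  ]
}}

```text
t: 5.95
tool_pos: [0.513, 0.4021, 0.0903]
orientation: [-3.06, -0.699, -0.012]
force: [5.6, 2.6, 3.3]
opening: 0.0003
gripper_force: 3.1
```

Contact at about 6 N. I'll carry on past upright.

{"op": "jog_arm", "data": {
  "rows": [
    [[-0.06,0,0],[0,0,0]],
    [[-0.12,0,0],[0,0,0]],
    [[-0.18,0,0],[0,0,0]],
    [[-0.22,0,0],[0,0,0]],
    [[-0.22,0,0],[0,0,0]]
  ]
}}

```text
t: 6.45
tool_pos: [0.4722, 0.3821, 0.0886]
orientation: [-3.061, -0.699, -0.007]
force: [2.7, 0.2, 3.4]
opening: 0.0003
gripper_force: 1.9
```

Run:
```python
from h import *
T=imaging.read_camera("top");S=imaging.read_camera("scene")
s=robot.read_state();print(s["tool_pos"],s["force"])
# dark sleeve blob in scene; expected sleeve-centre (42 mm up) for on and off
o=np.array([.4837,.3861,.076]);xb=np.array([.893,.45,0])
for n,a in(("on",1),("off",-1)): print(n,proj(S,o+.042*(a*.5*xb+np.array([0,0,.866]))),proj(T,o+.042*(a*.5*xb+np.array([0,0,.866]))))
m=(S["frame"][175:215,445:490].max(2)<45).astype(np.uint8)
n,l,st,ce=cv2.connectedComponentsWithStats(m)
print([(ce[i]+[445,175],st[i,4]) for i in range(1,n) if st[i,4]>10])
z=lambda im,x,y,w,h:cv2.resize(im[y:y+h,x:x+w,::-1],(400,400),interpolation=cv2.INTER_CUBIC)
cv2.imwrite("pics/p6.png",np.hstack([z(T["frame"],95,200,100,100),z(S["frame"],410,130,100,100)]))
```

```text
[0.47229865 0.38211893 0.08831055] [2.06695673 0.66727438 5.56062928]
on [474.34971263 190.97880772] [126.89177682 240.35091653]
off [459.70866766 183.47785813] [134.62705252 258.17214938]
[(array([459.15217391, 184.04347826]), np.int32(46))]
```

The sleeve is now at (459,184), which matches the predicted off position (459.7,183.5), so the lamp is off. I'll back off, go up, and move over the hub.

{"op": "jog_arm", "data": {
  "rows": [
    [[0.05,0,0],[0,0,0]],
    [[0.05,0,-0.25],[0,0,0]],
    [[0.05,0,-0.5],[0,0,0]],
    [[0.05,0,-0.6],[0,0,0]],
    [[0.05,0,-0.6],[0,0,0]]
  ]
}}

```text
t: 7.05
tool_pos: [0.4824, 0.3873, 0.2111]
orientation: [-3.06, -0.698, -0.01]
force: [-0.4, -0.6, 0.5]
opening: 0.0
gripper_force: 0.0
```

{"op": "jog_arm", "data": {
  "rows": [
    [[-0.08,0.25,0],[0,0,0]],
    [[-0.16,0.5,0],[0,0,0]],
    [[-0.24,0.7,0],[0,0,0]],
    [[-0.32,0.95,0],[0,0,0]],
    [[-0.32,0.95,0],[0,0,0]]
  ],
  "hand": -0.3
}}

```text
t: 7.55
tool_pos: [0.5049, 0.1815, 0.2042]
orientation: [3.063, 0.691, -0.006]
force: [0.1, 0.2, -0.0]
opening: 0.0357
gripper_force: 0.0
```

{"op": "jog_arm", "data": {
  "rows": [
    [[-0.08,0.25,0],[0,0,0]],
    [[-0.16,0.5,0],[0,0,0.06]],
    [[-0.24,0.7,0],[0,0,0.127]],
    [[-0.34,0.97,0],[0,0,0.127]],
    [[-0.34,0.97,0],[0,0,0.127]]
  ]
}}

```text
t: 8.05
tool_pos: [0.5273, -0.0216, 0.2044]
orientation: [3.118, 0.384, -0.005]
force: [-0.2, 0.5, 0.3]
opening: 0.0602
gripper_force: 0.0
```

Run:
```python
from h import *
T=imaging.read_camera("top");S=imaging.read_camera("scene")
s=robot.read_state();R=cv2.Rodrigues(s["orientation"])[0]
print(s["tool_pos"],s["opening"],"yaw",np.arctan2(R[1,0],R[0,0]),"q",s["q"])
d=np.array([.5238,-.0248,s["tool_pos"][2]])-s["tool_pos"];print("delta tool",R.T@d)
m=(S["frame"][170:210,445:490].max(2)<45).astype(np.uint8)
n,l,st,ce=cv2.connectedComponentsWithStats(m);print([(ce[i]+[445,170],st[i,4]) for i in range(1,n) if st[i,4]>10])
```

```text
[ 0.52738798 -0.01832802  0.20471176] 0.06049482724846553 yaw 0.2465357234664321 q [-1.32220042e-01 -7.13526556e-02  1.65334831e+00  3.87223704e-04
  1.56240173e+00  1.19203849e+00]
delta tool [-5.05893335e-03  5.40066742e-03  4.91507540e-06]
[(array([459.64814815, 183.68518519]), np.int32(54))]
```

{"op": "jog_arm", "data": {
  "rows": [
    [[-0.025,0.027,0],[0,0,0]],
    [[-0.025,0.027,0.2],[0,0,0]],
    [[-0.025,0.027,0.4],[0,0,0]],
    [[-0.025,0.027,0.5],[0,0,0]],
    [[-0.025,0.027,0.5],[0,0,0]]
  ]
}}

```text
t: 8.65
tool_pos: [0.5209, -0.0218, 0.102]
orientation: [-3.114, -0.394, 0.012]
force: [0.1, -0.2, 0.0]
opening: 0.0603
gripper_force: 0.0
```

Run:
```python
from h import *
T=imaging.read_camera("top");S=imaging.read_camera("scene")
s=robot.read_state();print(s["tool_pos"],s["force"])
R=cv2.Rodrigues(s["orientation"])[0]
z=lambda im,x,y,w,h:cv2.resize(im[y:y+h,x:x+w,::-1],(400,400),interpolation=cv2.INTER_CUBIC)
for sg in(-1,1):
  X=s["tool_pos"]+R[:,1]*sg*.03+[0,0,.03]
  print((proj(T,X)-[265,180])*3.33,(proj(S,X)-[260,150])*3.33+[400,0])
cv2.imwrite("pics/p7.png",np.hstack([z(T["frame"],265,180,120,120),z(S["frame"],260,150,120,120)]))
```

```text
[ 0.52421247 -0.02269316  0.10662621] [-0.79219187  0.35601673  0.40117239]
[156.94560202 175.316829  ] [624.15541862 223.64821687]
[251.69737457 151.90619144] [545.96308518 255.50489492]
```

View pics/p7.png

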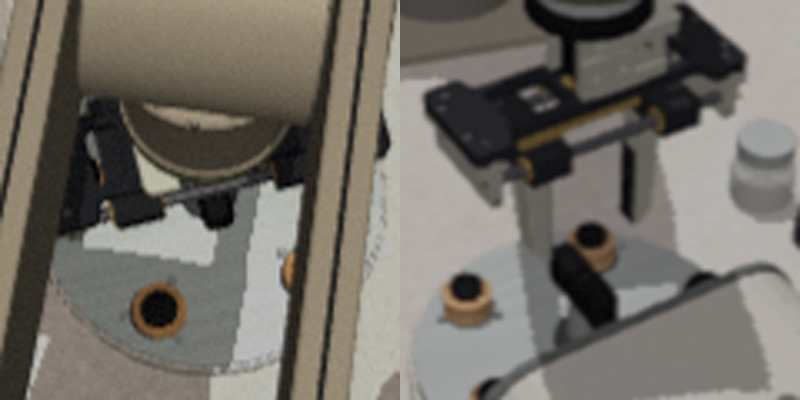

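The finger tips (crop ≈ 535,255 and 638,220) straddle the bar at (587,285) evenly. I'll lower them, grip and turn.

{"op": "jog_arm", "data": {
  "rows": [
    [[0,0.01,0.1],[0,0,0]],
    [[0,0.01,0.2],[0,0,0]],
    [[0,0.01,0.25],[0,0,0]],
    [[0,0.01,0.25],[0,0,0]],
    [[0,0.01,0.25],[0,0,0]]
  ]
}}

```text
t: 9.25
tool_pos: [0.5258, -0.0258, 0.0577]
orientation: [3.117, 0.391, 0.003]
force: [0.5, -0.1, 0.1]
opening: 0.0601
gripper_force: 0.0
```

{"op": "jog_arm", "data": {
  "rows": [
    [[0,0,0],[0,0,0]],
    [[0,0,0],[0,0,0]],
    [[0,0,0],[0,0,0]],
    [[0,0,0],[0,0,0]],
    [[0,0,0],[0,0,0]]
  ],
  "hand": 1,
  "squeeze": 30
}}

```text
t: 9.75
tool_pos: [0.5249, -0.0259, 0.0564]
orientation: [3.117, 0.391, 0.0]
force: [0.3, -0.2, 0.5]
opening: 0.0249
gripper_force: 0.0
```

{"op": "jog_arm", "data": {
  "rows": [
    [[0,0,0],[0,0,0]],
    [[0,0,0],[0,0,0]],
    [[0,0,0],[0,0,0]],
    [[0,0,0],[0,0,0]]
  ]
}}

```text
t: 10.15
tool_pos: [0.5246, -0.0251, 0.0563]
orientation: [-3.116, -0.391, 0.001]
force: [-1.4, 5.6, 2.3]
opening: 0.0197
gripper_force: 30.0
```

{"op": "jog_arm", "data": {
  "rows": [
    [[0,0,0],[0,0,0.02]],
    [[0,0,0],[0,0,0.05]],
    [[0,0,0],[0,0,0.085]],
    [[0,0,0],[0,0,0.12]],
    [[0,0,0],[0,0,0.15]]
  ]
}}

```text
t: 10.65
tool_pos: [0.5245, -0.0248, 0.0563]
orientation: [-3.14, -0.019, 0.001]
force: [-2.5, 6.4, 3.7]
opening: 0.0197
gripper_force: 30.0
```

{"op": "jog_arm", "data": {
  "rows": [
    [[0,0,0],[0,0,0.03]],
    [[0,0,0],[0,0,0.06]],
    [[0,0,0],[0,0,0.09]],
    [[0,0,0],[0,0,0.12]],
    [[0,0,0],[0,0,0.15]]
  ]
}}

```text
t: 11.15
tool_pos: [0.5246, -0.0245, 0.0563]
orientation: [-3.12, 0.35, 0.001]
force: [-2.0, 8.5, 2.6]
opening: 0.0198
gripper_force: 30.0
```

{"op": "jog_arm", "data": {
  "rows": [
    [[0,0,0],[0,0,0.03]],
    [[0,0,0],[0,0,0.06]],
    [[0,0,0],[0,0,0.09]],
    [[0,0,0],[0,0,0.12]],
    [[0,0,0],[0,0,0.15]]
  ]
}}

```text
t: 11.65
tool_pos: [0.5247, -0.0242, 0.0563]
orientation: [-3.057, 0.714, 0.001]
force: [-1.2, 10.1, 2.8]
opening: 0.0198
gripper_force: 30.0
```

{"op": "jog_arm", "data": {
  "rows": [
    [[0,0,0],[0,0,0.03]],
    [[0,0,0],[0,0,0.06]],
    [[0,0,0],[0,0,0.09]],
    [[0,0,0],[0,0,0.12]],
    [[0,0,0],[0,0,0.15]]
  ]
}}

```text
t: 12.15
tool_pos: [0.5249, -0.0239, 0.0563]
orientation: [-2.951, 1.068, 0.001]
force: [-0.6, 10.5, 3.0]
opening: 0.0199
gripper_force: 30.0
```

{"op": "jog_arm", "data": {
  "rows": [
    [[0,0,0],[0,0,0.03]],
    [[0,0,0],[0,0,0.06]],
    [[0,0,0],[0,0,0.09]],
    [[0,0,0],[0,0,0.12]],
    [[0,0,0],[0,0,0.15]]
  ]
}}

```text
t: 12.65
tool_pos: [0.5251, -0.0237, 0.0563]
orientation: [-2.805, 1.407, 0.001]
force: [1.0, 11.1, 1.0]
opening: 0.0196
gripper_force: 30.0
```

{"op": "jog_arm", "data": {
  "rows": [
    [[0,0,0],[0,0,0.025]],
    [[0,0,0],[0,0,0.05]],
    [[0,0,0],[0,0,0.05]],
    [[0,0,0],[0,0,0.05]]
  ]
}}

```text
t: 13.05
tool_pos: [0.5252, -0.0237, 0.0563]
orientation: [-2.749, 1.514, 0.001]
force: [0.7, 11.9, 0.9]
opening: 0.0199
gripper_force: 30.0
```

Run:
```python
from h import *
s=robot.read_state();R=cv2.Rodrigues(s["orientation"])[0]
print(s["tool_pos"],s["opening"],"yaw",np.arctan2(R[1,0],R[0,0]),s["q"],s["force"],s["wrist_torque"])
```

```text
[ 0.52517736 -0.02366459  0.05628777] 0.01986076936212388 yaw -1.0066895933449918 [-0.14518053  0.027591    1.83270452  0.00343582  1.28103972  2.43132686] [ 0.69122257 11.93622608  0.87400115] [ 2.05128104 -0.26063474 -0.01012009]
```

{"op": "jog_arm", "data": {
  "rows": [
    [[0,0,0],[0,0,0]],
    [[0,0,0],[0,0,0]],
    [[0,0,0],[0,0,0]],
    [[0,0,0],[0,0,0]],
    [[0,0,0],[0,0,0]]
  ],
  "hand": -0.05
}}

```text
t: 13.55
tool_pos: [0.5248, -0.0261, 0.0562]
orientation: [2.751, -1.517, 0.0]
force: [0.5, -0.1, 0.3]
opening: 0.0485
gripper_force: 0.0
```

{"op": "jog_arm", "data": {
  "rows": [
    [[0,0,-0.15],[0,0,0]],
    [[0,0,-0.35],[0,0,0]],
    [[0,0,-0.55],[0,0,0]],
    [[0,0,-0.75],[0,0,0]],
    [[0,0,-0.75],[0,0,0]]
  ]
}}

```text
t: 14.05
tool_pos: [0.5284, -0.0266, 0.2136]
orientation: [-2.748, 1.515, -0.016]
force: [0.7, 0.1, 0.4]
opening: 0.0488
gripper_force: 0.0
```

{"op": "jog_arm", "data": {
  "rows": [
    [[-0.25,-0.08,0],[0,0,0]],
    [[-0.5,-0.16,0],[0,0,0]],
    [[-0.7,-0.24,0],[0,0,0]],
    [[-0.94,-0.31,0],[0,0,0]],
    [[-0.94,-0.31,0],[0,0,0]]
  ],
  "hand": 1,
  "squeeze": 10
}}

```text
t: 14.55
tool_pos: [0.4808, 0.1321, 0.2045]
orientation: [-2.763, 1.427, 0.034]
force: [0.3, 0.1, 0.1]
opening: 0.0137
gripper_force: 0.0
```

{"op": "jog_arm", "data": {
  "rows": [
    [[-0.25,-0.08,0],[0,0,0]],
    [[-0.5,-0.16,0],[0,0,0]],
    [[-0.7,-0.24,0],[0,0,0]],
    [[-0.94,-0.31,0],[0,0,0]],
    [[-0.94,-0.31,0],[0,0,0]]
  ]
}}

```text
t: 15.05
tool_pos: [0.4569, 0.1817, 0.2026]
orientation: [-2.77, 1.318, 0.076]
force: [-0.5, -0.4, -0.5]
opening: 0.0006
gripper_force: 0.0
```

{"op": "jog_arm", "data": {
  "rows": [
    [[0,0,0],[0,0,-0.09]],
    [[0,0,0],[0,0,-0.18]],
    [[0,0,0],[0,0,-0.27]],
    [[0,0,0],[0,0,-0.36]],
    [[0,0,0],[0,0,-0.45]]
  ]
}}

```text
t: 15.55
tool_pos: [0.4571, 0.1815, 0.2026]
orientation: [-3.044, 0.268, 0.032]
force: [-0.2, -0.4, -0.7]
opening: 0.0008
gripper_force: 0.0
```

{"op": "jog_arm", "data": {
  "rows": [
    [[0,0,0],[0,0,-0.09]],
    [[0,0,0],[0,0,-0.18]],
    [[0,0,0],[0,0,-0.27]],
    [[0,0,0],[0,0,-0.36]],
    [[0,0,0],[0,0,-0.45]]
  ]
}}

```text
t: 16.05
tool_pos: [0.4571, 0.1815, 0.2026]
orientation: [-2.947, -0.801, -0.015]
force: [0.3, -0.1, -0.5]
opening: 0.0003
gripper_force: 0.0
```

Run:
```python
from h import *
np.set_printoptions(precision=4,suppress=True)
T=imaging.read_camera("top");S=imaging.read_camera("scene")
s=robot.read_state();R=cv2.Rodrigues(s["orientation"])[0];p=s["tool_pos"]
xb=np.array([.893,.45]);yb=np.array([-.45,.893]);d=p[:2]-[.4837,.3861]
print(p,s["opening"],"yaw",np.arctan2(R[1,0],R[0,0]),"xb",d@xb,"yb",d@yb)
def blobs(c,x,y,w,h):
    n,l,st,ce=cv2.connectedComponentsWithStats((c["frame"][y:y+h,x:x+w].max(2)<45).astype(np.uint8))
    return [(ce[i]+[x,y],st[i,4]) for i in range(1,n) if st[i,4]>20]
print(blobs(T,275,200,105,90),blobs(S,455,175,30,30))
z=lambda im,x,y,w,h:cv2.resize(im[y:y+h,x:x+w,::-1],(400,300),interpolation=cv2.INTER_CUBIC)
cv2.imwrite("pics/p8.png",np.vstack([np.hstack([z(T["frame"],255,190,133,100),z(S["frame"],250,200,133,100)]),np.hstack([z(T["frame"],90,195,133,100),z(S["frame"],400,140,133,100)])]))
```

```text
[0.4571 0.1816 0.2027] 0.00033017769524978566 yaw 0.5263537902064959 xb -0.11583983179709201 yb -0.1706644751352084
[(array([318.4688, 202.0938]), np.int32(32)), (array([360.5375, 213.7875]), np.int32(80)), (array([327.26  , 232.6333]), np.int32(300)), (array([287.4937, 233.0633]), np.int32(79)), (array([358.4024, 260.3171]), np.int32(82)), (array([312.6296, 272.4321]), np.int32(81))] [(array([459.6727, 183.6182]), np.int32(55))]
```

View pics/p8.png

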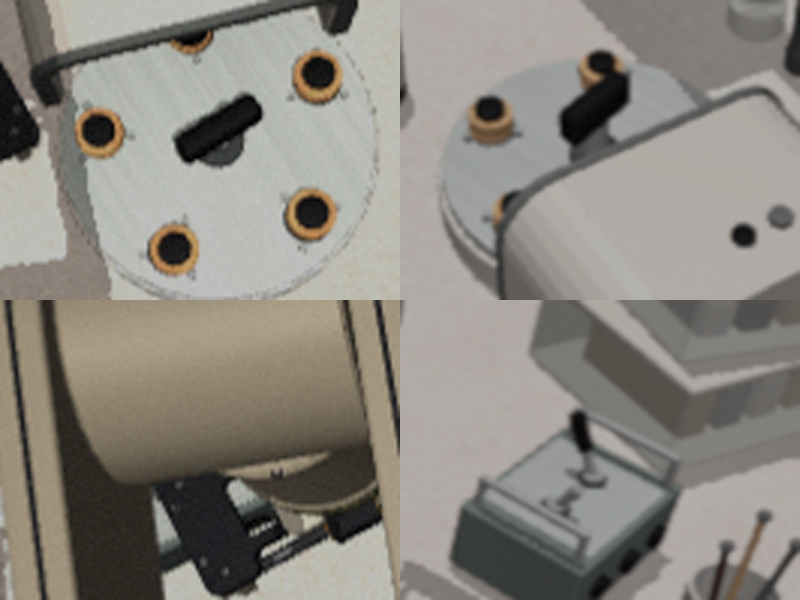

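The table is in its notch: flat pieces stand in all four outer places, and the dome is under the hood with its black top at ≈ (318,202). The lamp lever is off and the fan lever is still back. Joint 6 hit its range on the way, so the tool is slightly tilted; I'll correct that.

```bash
cat > go.py <<'E'
from h import *
from scipy.spatial.transform import Rotation as Ro
def go(xbv,z,yaw=.46):
    s=robot.read_state();R=Ro.from_rotvec(s["orientation"]);p=s["tool_pos"]
    t=np.r_[np.array([.4837,.3861])+xbv*np.array([.893,.45]),z]
    D=Ro.from_euler("z",yaw)*Ro.from_euler("x",np.pi)
    print("q",s["q"].round(3),"shift",(R.inv().apply(t-p)/.2).round(3),"turn",((R.inv()*D).as_rotvec()/(np.pi/2)).round(3))
E
python3 -c "
from go import *
go(-.064,.2)"
```

```text
q [ 0.199 -0.193  1.771  0.089  1.559  1.241] shift [ 0.309 -0.832  0.092] turn [-0.053 -0.019  0.043]
```

{"op": "jog_arm", "data": {
  "rows": [
    [[0.07,-0.2,0.02],[-0.053,-0.019,0.043]],
    [[0.15,-0.4,0.04],[-0.053,-0.019,0.043]],
    [[0.22,-0.6,0.07],[-0.053,-0.019,0.043]],
    [[0.31,-0.83,0.09],[-0.053,-0.019,0.043]],
    [[0.31,-0.83,0.09],[-0.053,-0.019,0.043]]
  ]
}}

```text
t: 16.65
tool_pos: [0.4252, 0.3622, 0.1999]
orientation: [-3.058, -0.713, 0.002]
force: [-0.1, -0.1, 0.4]
opening: 0.0006
gripper_force: 0.0
```

```bash
python3 -c "
from go import *
imaging.read_camera('top')
go(-.064,.088)"
```

```text
q [6.090e-01 1.000e-02 1.583e+00 1.000e-03 1.550e+00 1.721e+00] shift [-0.002  0.012  0.56 ] turn [-0.     0.001 -0.001]
```

{"op": "jog_arm", "data": {
  "rows": [
    [[0,0.01,0.15],[0,0,0]],
    [[0,0.01,0.35],[0,0,0]],
    [[0,0.01,0.5],[0,0,0]],
    [[0,0.01,0.56],[0,0,0]],
    [[0,0.01,0.56],[0,0,0]]
  ]
}}

```text
t: 17.2
tool_pos: [0.427, 0.3541, 0.0868]
orientation: [3.059, 0.709, -0.006]
force: [-0.3, -0.3, 0.4]
opening: 0.0001
gripper_force: 0.0
```

{"op": "jog_arm", "data": {
  "rows": [
    [[0.05,0,0],[0,0,0]],
    [[0.09,0,0],[0,0,0]],
    [[0.13,0,0],[0,0,0]],
    [[0.17,0,0],[0,0,0]],
    [[0.2,0,0],[0,0,0]]
  ]
}}

```text
t: 17.7
tool_pos: [0.4665, 0.3754, 0.0968]
orientation: [-3.057, -0.714, -0.009]
force: [-15.2, -11.7, 49.1]
opening: 0.0006
gripper_force: 25.8
```

{"op": "jog_arm", "data": {
  "rows": [
    [[0.04,0,0],[0,0,0]],
    [[0.08,0,0],[0,0,0]],
    [[0.12,0,0],[0,0,0]],
    [[0.17,0,0],[0,0,0]],
    [[0.17,0,0],[0,0,0]]
  ]
}}

```text
t: 18.2
tool_pos: [0.5012, 0.3926, 0.0955]
orientation: [-3.054, -0.712, -0.022]
force: [7.9, 3.3, 16.3]
opening: 0.0006
gripper_force: 8.1
```

```bash
cat > lev.py <<'E'
from h import *
S=imaging.read_camera("scene");s=robot.read_state();print(s["tool_pos"],s["force"])
n,l,st,ce=cv2.connectedComponentsWithStats((S["frame"][175:210,450:490].max(2)<45).astype(np.uint8))
print([(ce[i]+[450,175],st[i,4]) for i in range(1,n) if st[i,4]>10])
E
python3 lev.py
```

```text
[0.50102601 0.39251655 0.09557966] [ 7.80166227  3.55760316 15.48655893]
[(array([473.73913043, 190.5       ]), np.int32(46))]
```

The lever is over to on, but the finger is still touching it. I'll lift off.

{"op": "jog_arm", "data": {
  "rows": [
    [[-0.05,0,-0.1],[0,0,0]],
    [[-0.1,0,-0.25],[0,0,0]],
    [[-0.1,0,-0.5],[0,0,0]],
    [[-0.1,0,-0.7],[0,0,0]],
    [[-0.1,0,-0.7],[0,0,0]]
  ]
}}

```text
t: 18.75
tool_pos: [0.4803, 0.3824, 0.2384]
orientation: [-3.054, -0.713, -0.021]
force: [0.8, 0.3, -0.2]
opening: -0.0
gripper_force: 0.0
```

```bash
python3 lev.py
python3 - <<'E'
from h import *
S=imaging.read_camera("scene")
# fan lever + box change against first picture (on/on); compare box region
a=cv2.imread("pics/scene0.png")[...,::-1][170:245,415:495].astype(int);b=S["frame"][170:245,415:495].astype(int)
d=(abs(a-b).max(2)>60);print("changed px",d.sum(),np.argwhere(d)[:,::-1].mean(0)+[415,170] if d.any() else "")
E
```

```text
[0.4791744  0.38168957 0.23461084] [-0.06632615 -0.26433217 -0.73215352]
[(array([474.38888889, 191.11111111]), np.int32(54))]
changed px 0
```

The lamp lever is back exactly at its starting on position, the fan lever hasn't moved, and the tool is clear. One last numeric check of the plate and bench, then I'll hand in.

Run:
```python
from h import *
T=imaging.read_camera("top");S=imaging.read_camera("scene")
n,l,st,ce=cv2.connectedComponentsWithStats((T["frame"][195:290,275:380].max(2)<45).astype(np.uint8))
print([(ce[i].round(1)+[275,195],st[i,4]) for i in range(1,n) if st[i,4]>20])
a=cv2.imread("pics/scene0.png")[...,::-1].astype(int);d=((abs(a-S["frame"]).max(2)>60)*255).astype(np.uint8)
n,l,st,ce=cv2.connectedComponentsWithStats(d);print([st[i].tolist() for i in range(1,n) if st[i,4]>25 and st[i,1]>150])
print(robot.read_state()["t"],robot.close_job())
```

```text
[(array([367.8, 197.3]), np.int32(35)), (array([318.2, 202.1]), np.int32(36)), (array([360.5, 213.8]), np.int32(80)), (array([327.2, 232.6]), np.int32(310)), (array([287.5, 233.1]), np.int32(79)), (array([358.4, 260.3]), np.int32(82)), (array([312.6, 272.4]), np.int32(83))]
[[305, 223, 10, 11, 75], [317, 224, 9, 12, 78], [303, 236, 10, 12, 84], [316, 237, 9, 10, 62]]
the job is handed in; nothing more can be done
18.95 None
```

The job is handed in at about 19 s. In the camera checks the lamp went off, the table turned one notch to put the dome under the hood, and the lamp is back on with the fan running and nothing else moved; one push on the lamp lever reached about 50 N at the wrist (limit 120 N).

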